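Lock the reel on its spindle with the R-clip

TASK

Two small bench stands hold a level spindle with a cross-drilled hole near its front end; one of them carries a reel. Take the R-clip from its slotted rack and push its straight leg down through the hole of the spindle that carries the reel, the clip's sprung bow running down one side of the spindle, until the bow has sprung round under it and the clip's saddle sits fully home on the spindle. Let go of the clip.

Things in the scene. Friction and masses are not known exactly. Their poses are not given: they have to be found in the camera images.
- clip: Loose R-clip, 75 g, upright, its saddle resting on two rails of a fixed grey rack (63 mm high; lift 60 mm to clear). Origin: centre of the saddle plate's underside. z up along the leg, y towards the bow. Saddle 26 x 28 mm, lips 4 mm down at y +-12; black grip block z +21 to +61, 14 mm in x, 26 in y (grip here, either way); 7 mm round leg down to z -53. Pushing it home takes a few newtons.
- clip_bow (a joint): Spring hinge of the bow, a 6 mm wire beside the leg: y 21 mm at z -6, in to y 12 at z -30 (knee), flared to y 24 at its end, z -45. 0 rad relaxed, grows as the bow spreads from the leg (about 0.1 as the knee passes the spindle's side), springs back near 0 by itself once the knee is under the spindle.
- reel_hole (a point): Mouth of the vertical 12 mm through hole (countersunk to 20 mm) on top of the spindle with the reel: fixed, level, 30 mm thick, top 85 mm above the desk. x runs back along the spindle to the reel (72 mm diameter, top 106 mm above the desk, 28 mm behind the hole), y across, z up. Clip is home with its origin here and its y along this +y or -y (bow on either side).
- bare_hole (a point): The same point on the other stand, whose identical cross-drilled spindle carries no reel. Not to be used. The two stands may change places.
Not all that is in view belongs to the job. Of the things shaped like the clip, the grey one is meant.

How it is judged:
At the end, for the whole second after the job is handed in: Clip in the hole of the spindle with the reel: origin within 10 mm sideways and 6 mm in height of the mouth point, upright within 0.2 rad, y axis within 0.4 rad of square to the spindle (either side), bow sprung back below 0.07 rad, at rest (horizontal distance between clip and reel_hole below 0.01 m and z of clip in the frame of reel_hole between -0.006 and 0.006 m and angle between clip's own z axis and vertical below 0.2 rad and angle between the y axis of clip and the y axis of reel_hole, either way round below 0.4 rad and value of joint clip_bow below 0.07 rad and linear speed of clip below 0.02 m/s); the robot touches nothing.
It also fails if it takes over 38 s, if anything falls off the work surface, if the arm or the gripper's body presses on something with over 40 N, if the wrist force passes 120 N, or if a joint passes its speed limit or range.

ROBOT

A 7-joint arm with a two-finger parallel gripper is mounted at the origin on a cart in front of the work surface, level with it; the furniture and walls round the work are solid. World frame = base frame: x ahead of the robot, y to its left, z up, the work surface at z = 0. Lengths are in m, angles in rad, forces in N, time in s.
With the tool pointing down it reaches from about 0.425 to 0.875 m from the base axis. Payload 4.7 kg.
Tool frame: the origin (TCP) lies at the very end of the fingers, on their centre line; the grasp point (between the pads) lies 19 mm behind it; x points along the fingers, y is the direction in which the jaws open and shut, and the axes are right-handed (so a half turn about x gives the same grasp; the last joint's range is limited). The gripper opens to 85 mm and grips with 20 to 120 N. Pads are 22 mm wide; open, the fingers measure 114 mm over their backs; the gripper's body (76 mm by 85 mm) begins 54 mm behind the grasp point. The pads swing forward as they close: fully open they stand 13 mm farther back than shut.
Start: joints at [1.148, 0.321, -0.07, 1.45, 0.023, 1.371, -0.057], TCP at [0.275, -0.589, 0.231] pointing down, gripper open.
Joint ranges: [-2.86, 2.86], [-0.3, 2.09], [-1.38, 1.24], [0.06, 2.45], [-1.56, 4.7], [0.09, 2.05], [-2.69, 2.69]. Speed limits (rad/s): [2.57, 2.57, 3.14, 3.14, 3.14, 3.14, 3.14].

INTERFACE

Orientations are given as [roll, pitch, yaw] about the fixed x, y, z axes, in that order (R = Rz(yaw) Ry(pitch) Rx(roll)).
In Python, from cell import status, imaging, arm gives the robot as it stands.
- The arm moves only by the tool apply_moves, never from a script. Its argument "moves" is a list of rows, each a list of 7 numbers: the shift along the tool's x, y, z in mm, then the turn, a rotation vector about the tool's x, y, z in degrees, then the opening, from 0 (shut) to 1 (fully open). A call has 1 to 8 rows; each row is the pose to reach, as a shift and turn from the pose commanded when the call began, along the tool's axes at that moment; what a row does not reach only later rows make up. A row lasts 1/12 s, in which the tool goes at most 41.7 mm and 7.16 degrees, less where a joint would pass 70% of its speed; a pose out of reach is approached as far as the arm can. A call with a gripper value outside its range is refused whole. The fingers move at their own pace and stop on an object; "newtons" is the grip in N (left out, the last holds). Time passes only in rows, so rows that repeat a pose let the fingers close. It gives the time, the measured TCP pose, the force and the opening at its end, in the units of the state.
- status.sense(): the state, without advancing time (a new reading comes with each control period).
- imaging.camera(name): name is "scene" or "side" or "wrist"; returns the picture (420x560x3 uint8, red, green, blue); there is no depth.
- imaging.camera_model(name): a dict with "vertical_fov" (degrees; the focal length in pixels is half the picture's height over the tangent of half this angle, whatever the lens; pixels are square), "cx", "cy" (the principal point, pixels), "D" ([k1, k2, p1, p2, k3] as OpenCV has them; the pictures are not rectified), "rvec" (rotation vector, rad) and "tvec" (3), from world to camera coordinates, as OpenCV has them. Camera axes: x right, y down, z forward; pixel columns grow to the right and rows downward; lengths in m; the calibration is good to about 2 mm. A picture is of the moment at which its call begins: read the wrist's pose just before it. camera_model takes no time and is no camera call; for the wrist camera it gives the pose at the moment of the call.
- arm.finish_job(): hands the job in, once; it reports no verdict.
Trained networks look in the newest picture that a camera, given by its name, has taken for a name from the list of things; names that differ only in an ending like _2 or _b are one class to them, and where a whole thing is asked for, a point or a joint stands for the part that bears it (a point fixed in the world has none). Each returns a list of dicts, best first, with "confidence" (0 to 1); they miss things now and then, are a little off and sometimes report something else, mostly with a low value. They report only what shows in the picture. A call takes as long as a camera call. They do not tell look-alikes from the thing itself.
- imaging.outline_of(name, camera): "mask" (420x560 bool, what is visible of it) and "box" ([left, top, right, bottom] in pixels, round what is visible of it).
The state is a dict: "time": time; "joint_pos": joint angles; "qvel": joint speeds; "tau": joint torques, N m; "eef_pos": TCP position; "orientation": TCP orientation; "wrist_force": force on the tool from outside, world axes, zero at the start; "torque": the same for the moment, N m; "gripper_width": finger opening in m.
Only numpy, scipy, OpenCV 4.12 (cv2) and the standard library are available. Lean on these libraries where they do the work, as an engineer would, in place of code of your own. Each camera call takes 0.05 s, during which the arm holds its last target. There are 200 camera calls.

## Working session

There is one attempt and no reset: what is moved stays moved. The work goes in short steps, Python scripts to look and compute and a tool call to move; the robot and the scene stay as the last step left them, time stands still between calls to the robot, and variables do not carry over. Pictures are saved under pics/ and viewed, about 8 in all and at most 12, crops included, and the job is handed in when it is done.

Besides the shell and the picture viewer there is one more tool, called after "Request:" by a JSON object that holds its "name" and its "arguments". apply_moves: Moves the arm, as the interface text tells. Its arguments: {"type":"object","properties":{"moves":{"type":"array","items":{"type":"array","items":{"type":"number"}}},"newtons":{"type":"number"}},"required":["moves"]}

```bash
mkdir -p pics; cat > h.py <<'E'
import numpy as np, cv2
from cell import status, imaging, arm
def cam(n):
    m=imaging.camera_model(n); f=210/np.tan(np.radians(m["vertical_fov"])/2)
    K=np.array([[f,0,m["cx"]],[0,f,m["cy"]],[0,0,1]]);return K,np.array(m["D"],float),cv2.Rodrigues(np.array(m["rvec"],float))[0],np.array(m["tvec"],float).ravel()
def ray(M,p):
    K,D,R,t=M;u=cv2.undistortPoints(np.array([[p]],float),K,D).ravel()
    return -R.T@t, R.T@np.array([u[0],u[1],1])
def atz(M,p,z):
    o,d=ray(M,p);return o+d*(z-o[2])/d[2]
def proj(M,X):
    K,D,R,t=M;return cv2.projectPoints(np.array(X,float).reshape(-1,3),cv2.Rodrigues(R)[0],t,K,D)[0].reshape(-1,2)
def tri(obs):
    A=0;b=0
    for M,p in obs:
        o,d=ray(M,p);d=d/np.linalg.norm(d);P=np.eye(3)-np.outer(d,d);A=A+P;b=b+P@o
    return np.linalg.solve(A,b)
def save(im,n): cv2.imwrite("pics/"+n,im[:,:,::-1])
E
python3 - <<'E'
from h import *
for c in ("scene","side"):
    im=imaging.camera(c);save(im,c+"0.png");M=cam(c);print(c,-M[2].T@M[3],M[2][2])
    for n in ("clip","reel_hole","clip_bow"):
        try:
            for d in imaging.outline_of(n,c)[:4]:print(n,d["confidence"],d["box"])
        except Exception as e:print(n,e)
print(status.sense())
E
```

```text
scene [0.21097191 0.71541301 0.85279391] [ 0.3647859  -0.63466905 -0.68126826]
clip 0.62 [225.2, 195.4, 240.6, 215.1]
clip 0.61 [338.8, 219.8, 352.6, 258.3]
reel_hole 0.96 [230.2, 269.4, 292.8, 347.1]
clip_bow 0.55 [228.9, 197.5, 230.5, 213.3]
clip_bow 0.48 [338.4, 239.5, 343.4, 261.5]
side [ 0.57273269 -0.87819908  0.60498726] [ 0.0361321   0.86630424 -0.49820822]
clip 0.91 [184.1, 197.4, 198.1, 248.7]
clip 0.75 [339.7, 243.8, 376.1, 264.5]
reel_hole 0.82 [214.0, 160.6, 263.8, 213.7]
clip_bow 0.51 [352.6, 242.9, 373.7, 259.2]
{'time': 0.4, 'joint_pos': array([ 1.14810702,  0.32112887, -0.0701253 ,  1.4506237 ,  0.02262292,
        1.37077637, -0.05688567]), 'qvel': array([ 0.00026838, -0.00165652, -0.00030717, -0.00135538, -0.00068621,
        0.0002379 ,  0.00041826]), 'tau': array([-3.12094271e-04, -4.92741251e+01, -3.80721521e-01, -3.14097583e+01,
        1.33065917e-02,  3.92379196e-03,  2.52859451e-05]), 'eef_pos': array([ 0.27494121, -0.58895326,  0.23120279]), 'orientation': array([-1.17347836,  1.57063681,  2.40496825]), 'wrist_force': array([-0.18910206,  0.11831998,  0.88554883]), 'torque': array([ 0.028034  ,  0.00858684, -0.01484581]), 'gripper_width': 0.0856842079888384}
```

View pics/scene0.png

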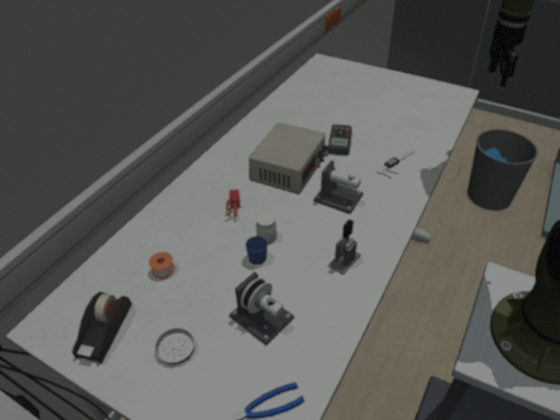

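View pics/side0.png

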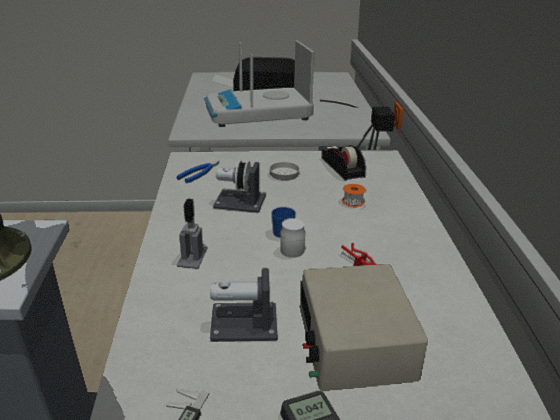

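Could be taken for the clip: the grey clip with black grip in the rack (scene 347,240; side 190,225), the red look-alike lying on the desk (scene 233,205; side 357,255), and the caliper-like thing (scene 395,162). I choose the one in the rack. Stand with reel: scene (262,300), side (240,185). The bare stand is at scene (342,185), side (240,305).

```bash
python3 - <<'E'
from h import *
a=cv2.imread("pics/scene0.png");b=cv2.imread("pics/side0.png")
def c(i,x,y,w=64,h=50): return cv2.resize(i[y-h//1+25:y+25,x-w//2:x+w//2],(400,300),interpolation=cv2.INTER_CUBIC)
L=np.vstack([np.hstack([cv2.resize(a[215:275,310:390],(400,300),interpolation=2),cv2.resize(a[270:345,220:320],(400,300),interpolation=2)]),
np.hstack([cv2.resize(b[195:270,140:240],(400,300),interpolation=2),cv2.resize(b[155:215,205:285],(400,300),interpolation=2)])])
cv2.imwrite("pics/crop1.png",L)
E
```

```text
(no output)
```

View pics/crop1.png

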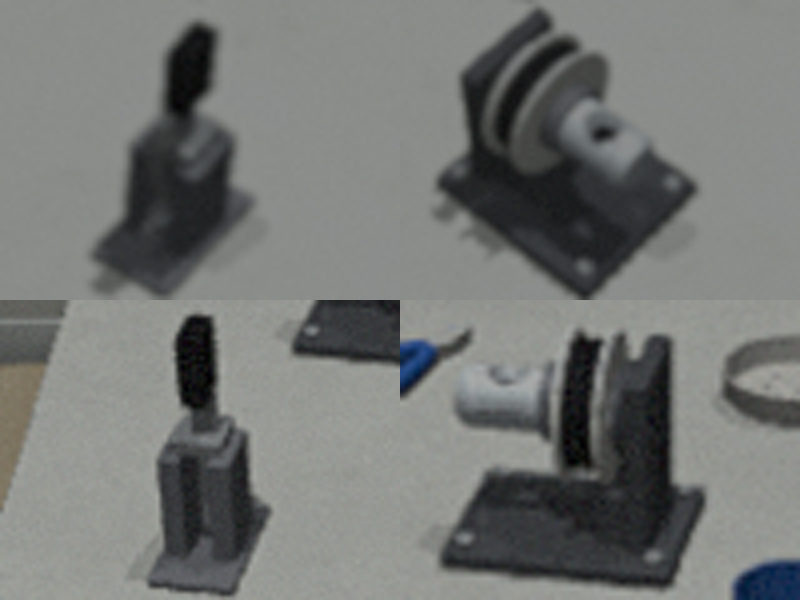

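```bash
python3 - <<'E'
from h import *
S=cam("scene");D=cam("side")
print("grip",tri([(S,(348,228.6)),(D,(189,210))]))
print("hole",tri([(S,(270.75,302)),(D,(227,170))]),atz(S,(270.75,302),.085),atz(D,(227,170),.085))
f=lambda M,c,s,o,z:atz(M,(o[0]+c[0]/s,o[1]+c[1]/s),z)[:2].round(3)
print("rack S",[f(S,c,5,(310,215),.004) for c in((95,255),(165,292),(255,200))])
print("rack D",[f(D,c,4,(140,195),.004) for c in((148,285),(232,292),(268,210))])
print("stand S",[f(S,c,4,(220,270),.005) for c in((37,183),(188,297),(295,187))])
print("stand D",[f(D,c,5,(205,155),.005) for c in((40,263),(265,285),(305,190))])
# spindle axis: tip center and ...
W=cam("wrist");print("wristcam",-W[2].T@W[3],W[2][2], status.sense()["eef_pos"])
E
```

```text
grip [0.45245901 0.00310415 0.10681275]
hole [0.51582871 0.23757593 0.07949138] [0.51271399 0.24097221 0.085     ] [0.51724646 0.22653817 0.085     ]
rack S [array([0.476, 0.039]), array([0.438, 0.044]), array([ 0.423, -0.028])]
rack D [array([ 0.426, -0.036]), array([ 0.468, -0.042]), array([0.481, 0.029])]
stand S [array([0.604, 0.264]), array([0.499, 0.286]), array([0.482, 0.202])]
stand D [array([0.484, 0.194]), array([0.587, 0.171]), array([0.608, 0.264])]
wristcam [ 0.34965021 -0.55402957  0.37479895] [-0.29081565 -0.13498783 -0.94720882] [ 0.27494121 -0.58895326  0.23120279]
```

The close crop confirms it: grey clip with black grip in the grey rack, and the white spindle with reel and hole. The rack slot (the clip's y) points about 79°, and the spindle's y about 78°. I will grip with the jaws along the clip's y, clear of the reel.

```bash
cat >> h.py <<'E'
from scipy.spatial.transform import Rotation as Ro
def plan(p,yawdeg):
    s=status.sense();R=Ro.from_euler("xyz",s["orientation"]).as_matrix()
    best=None
    for k in (0,180):
        a=np.radians(yawdeg+k);x=np.array([0,0,-1.]);y=np.array([np.cos(a),np.sin(a),0]);T=np.c_[x,y,np.cross(x,y)]
        rv=np.degrees(Ro.from_matrix(R.T@T).as_rotvec())
        if best is None or np.linalg.norm(rv)<np.linalg.norm(best): best=rv
    print("t",s["time"],"tcp",s["eef_pos"].round(4),"jaw",np.degrees(np.arctan2(R[1,1],R[0,1])).round(2),"xdir",R[:,0].round(3),"shift",(1000*R.T@(np.array(p)-s["eef_pos"])).round(1),"rot",best.round(2), "q7",s["joint_pos"][6].round(2),"F",s["wrist_force"].round(1))
E
python3 - <<'E'
from h import *
plan([.46,.003,.22],79.)
E
```

```text
t 0.4 tcp [ 0.2749 -0.589   0.2312] jaw -64.97 xdir [-0.  0. -1.] shift [  11.2 -458.1 -418.1] rot [3.603e+01 1.000e-02 1.000e-02] q7 -0.06 F [-0.2  0.1  0.9]
```

Request:
{"name": "apply_moves", "arguments": {"moves": [[10,-458,-418,-143,0,0,1],[10,-458,-418,-143,0,0,1],[10,-458,-418,-143,0,0,1],[10,-458,-418,-143,0,0,1],[10,-458,-418,-143,0,0,1],[10,-458,-418,-143,0,0,1],[10,-458,-418,-143,0,0,1],[10,-458,-418,-143,0,0,1]]}}

```text
time: 1.07
eef_pos: [0.3746, -0.269, 0.2261]
orientation: [0.495, 1.57, -1.203]
wrist_force: [0.9, -0.3, 0.6]
gripper_width: 0.0852
```

```bash
python3 - <<'E'
from h import *
plan([.46,.003,.22],79.)
E
```

```text
t 1.0667 tcp [ 0.3746 -0.269   0.2261] jaw -7.34 xdir [ 0.    -0.001 -1.   ] shift [   5.9   50.  -280.6] rot [-8.634e+01  6.000e-02  2.000e-02] q7 0.46 F [ 0.9 -0.3  0.6]
```

Request:
{"name": "apply_moves", "arguments": {"moves": [[6,50,-281,-86,0,0,1],[6,50,-281,-86,0,0,1],[6,50,-281,-86,0,0,1],[6,50,-281,-86,0,0,1],[6,50,-281,-86,0,0,1],[6,50,-281,-86,0,0,1],[6,50,-281,-86,0,0,1],[6,50,-281,-86,0,0,1]]}}

```text
time: 1.73
eef_pos: [0.4628, 0.0095, 0.2206]
orientation: [1.574, 1.567, 0.887]
wrist_force: [-0.2, -0.2, -0.5]
gripper_width: 0.0857
```

```bash
python3 - <<'E'
from h import *
plan([.46,.003,.22],79.)
E
```

```text
t 1.7333 tcp [0.4628 0.0095 0.2206] jaw 50.63 xdir [ 0.002  0.003 -1.   ] shift [ 0.6 -6.9  2. ] rot [-28.37   0.06  -0.22] q7 0.85 F [-0.2 -0.2 -0.5]
```

Request:
{"name": "apply_moves", "arguments": {"moves": [[0,-7,2,-28,0,0,1],[0,-7,2,-28,0,0,1],[0,-7,2,-28,0,0,1],[0,-7,2,-28,0,0,1],[0,-7,2,-28,0,0,1],[0,-7,2,-28,0,0,1],[0,-7,2,-28,0,0,1]]}}

```text
time: 2.32
eef_pos: [0.4585, -0.0057, 0.22]
orientation: [-0.75, 1.571, -0.969]
wrist_force: [0.7, 0.7, 0.8]
gripper_width: 0.0853
```

```bash
python3 - <<'E'
from h import *
plan([.46,.003,.22],79.)
W=cam("wrist");im=imaging.camera("wrist");save(im,"w1.png")
np.savez("w1.npz",K=W[0],D=W[1],R=W[2],t=W[3]);print(-W[2].T@W[3])
for n in ("clip","clip_bow"):
    for d in imaging.outline_of(n,"wrist")[:3]:print(n,d["confidence"],d["box"])
print(proj(W,[[.452,.003,.104]]))
E
```

```text
t 2.3167 tcp [ 0.4585 -0.0057  0.22  ] jaw 77.46 xdir [ 0. -0. -1.] shift [-0.   8.8 -0.4] rot [-1.54  0.01  0.01] q7 1.35 F [0.7 0.7 0.8]
[0.37736527 0.01222852 0.3636116 ]
clip 0.9 [267.8, 178.5, 309.3, 217.8]
clip_bow 0.67 [298.8, 175.3, 309.2, 198.6]
[[283.03921119 198.22352495]]
```

View pics/w1.png

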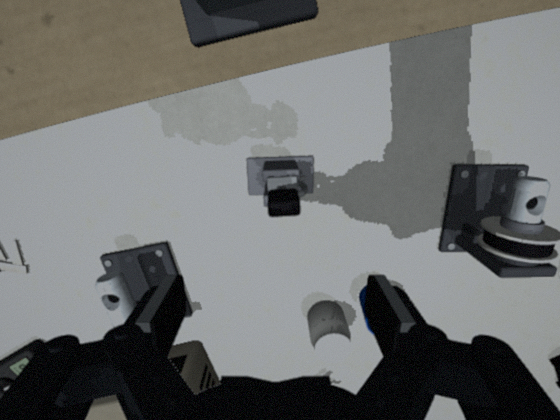

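The wrist view shows the black grip at (284,202) on its rack, base corners about (247,158) to (315,194). The reel stand is at right, with its hole at (533,203). I fit these against the model.

```bash
python3 - <<'E'
from h import *
from scipy.optimize import least_squares
z=np.load("w1.npz");W=(z["K"],z["D"],z["R"],z["t"]);im=cv2.imread("pics/w1.png")
g=im.max(2); m=np.zeros_like(g); m[180:222,255:312]=(g[180:222,255:312]<28)
n,l,st,_=cv2.connectedComponentsWithStats(m); k=1+st[1:,4].argmax(); print(st[k]); pts=np.argwhere(l==k)[:,::-1].astype(np.float32)
h=cv2.convexHull(pts).reshape(-1,2);b0=[h[:,0].min(),h[:,1].min(),h[:,0].max()+1,h[:,1].max()+1]
def box(x,y,a):
    c=[(i*.007,j*.013,.063+k) for i in(-1,1) for j in(-1,1) for k in(.021,.061)]
    ca,sa=np.cos(a),np.sin(a);X=[(x+ca*p+sa*q,y-sa*p+ca*q,r) for p,q,r in c]
    u=proj(W,X);return np.r_[u.min(0),u.max(0)]
a=np.radians(11)
r=least_squares(lambda v:box(v[0],v[1],a)-b0,[.452,.003],x_scale=.01,diff_step=1e-4);print(b0,r.x,r.fun)
for c in((247,158),(313,155),(315,192),(249,196)):print("base",atz(W,c,.004)[:2].round(4))
print("hole",atz(W,(533,203),.085))
cv2.imwrite("pics/c2.png",np.hstack([cv2.resize(im[145:225,235:325],(450,400),interpolation=2),cv2.resize(im[160:240,490:560],(350,400),interpolation=2)]))
E
```

```text
[268 189  31  27 708]
[np.float32(268.0), np.float32(189.0), np.float32(299.0), np.float32(216.0)] [0.45485578 0.00237842] [-1.03601991 -1.59301187  1.05562136  1.49058164]
base [ 0.4257 -0.0305]
base [0.4385 0.043 ]
base [0.4814 0.0375]
base [ 0.4694 -0.039 ]
hole [0.51289385 0.23296916 0.085     ]
```

View pics/c2.png

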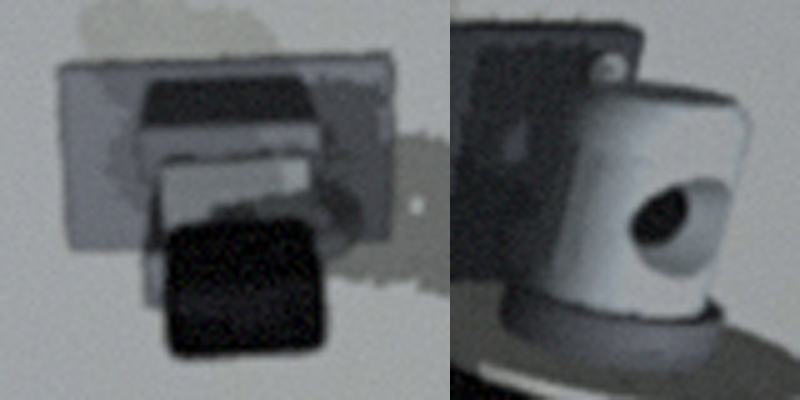

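```bash
python3 - <<'E'
from h import *
plan([.4547,.0025,.089],79.7)
z=np.load("w1.npz");W=(z["K"],z["D"],z["R"],z["t"]);print(atz(W,(536.6,205),.085))
E
```

```text
t 2.4667 tcp [ 0.4585 -0.0057  0.2199] jaw 77.54 xdir [ 0. -0. -1.] shift [130.9   7.2  -5.5] rot [-2.16  0.01  0.01] q7 1.36 F [-0.2  0.2 -0.7]
[0.51573321 0.23664943 0.085     ]
```

Request:
{"name": "apply_moves", "arguments": {"moves": [[30,7,-5.5,-2,0,0,1],[60,7,-5.5,-2,0,0,1],[90,7,-5.5,-2,0,0,1],[115,7,-5.5,-2,0,0,1],[131,7,-5.5,-2,0,0,1],[131,7,-5.5,-2,0,0,1]]}}

```text
time: 2.97
eef_pos: [0.4516, 0.0024, 0.0856]
orientation: [3.14, 1.564, 2.958]
wrist_force: [-1.0, -0.0, 0.4]
gripper_width: 0.0855
```

```bash
python3 - <<'E'
from h import *
plan([.4547,.0025,.089],79.7)
E
```

```text
t 2.9667 tcp [0.4516 0.0024 0.0856] jaw 79.58 xdir [-0.007  0.001 -1.   ] shift [-3.4  0.7  3. ] rot [-0.12 -0.39 -0.  ] q7 1.29 F [-1.  -0.   0.4]
```

Request:
{"name": "apply_moves", "arguments": {"moves": [[0,0,0,0,0,0,1],[0,0,0,0,0,0,0],[0,0,0,0,0,0,0],[0,0,0,0,0,0,0],[0,0,0,0,0,0,0],[0,0,0,0,0,0,0],[0,0,0,0,0,0,0],[0,0,0,0,0,0,0]], "newtons": 60}}

```text
time: 3.63
eef_pos: [0.4551, 0.0021, 0.0897]
orientation: [-0.363, 1.57, -0.544]
wrist_force: [-0.6, -0.5, 5.0]
gripper_width: 0.0253
```

```bash
python3 - <<'E'
from h import *
plan([.4547,.0025,.089],79.7);print(status.sense()["gripper_width"])
E
```

```text
t 3.6333 tcp [0.4551 0.0021 0.0897] jaw 79.61 xdir [ 0.001 -0.001 -1.   ] shift [ 0.7  0.3 -0.5] rot [-0.09  0.07  0.03] q7 1.29 F [-0.6 -0.5  5. ]
0.025305687293973936
```

Request:
{"name": "apply_moves", "arguments": {"moves": [[-20,0,0,0,0,0,0],[-50,0,0,0,0,0,0],[-85,0,0,0,0,0,0],[-115,0,0,0,0,0,0],[-130,0,0,0,0,0,0],[-130,0,0,0,0,0,0],[-130,0,0,0,0,0,0]]}}

```text
time: 4.22
eef_pos: [0.4548, 0.0023, 0.2191]
orientation: [-0.261, 1.569, -0.443]
wrist_force: [0.6, 0.0, -1.7]
gripper_width: 0.025
```

```bash
python3 - <<'E'
from h import *
plan([.5155,.2365,.22],78);print(status.sense()["gripper_width"])
E
```

```text
t 4.2167 tcp [0.4548 0.0023 0.2191] jaw 79.61 xdir [ 0.001 -0.001 -1.   ] shift [ -1.  241.3  17.5] rot [1.61 0.07 0.02] q7 1.38 F [ 0.6  0.  -1.7]
0.024976333367640904
```

Request:
{"name": "apply_moves", "arguments": {"moves": [[0,30,2,1,0,0,0],[0,70,5,1,0,0,0],[0,110,8,1,0,0,0],[0,150,11,1.5,0,0,0],[0,190,14,1.5,0,0,0],[0,222,17,1.5,0,0,0],[0,241,17.5,1.5,0,0,0],[0,241,17.5,1.5,0,0,0]]}}

```text
time: 4.88
eef_pos: [0.5132, 0.2417, 0.2165]
orientation: [2.624, 1.565, 2.424]
wrist_force: [-1.2, 0.0, -0.1]
gripper_width: 0.0253
```

Request:
{"name": "apply_moves", "arguments": {"moves": [[0,0,0,0,0,0,0],[0,0,0,0,0,0,0],[0,0,0,0,0,0,0]]}}

```text
time: 5.13
eef_pos: [0.5151, 0.2343, 0.2179]
orientation: [-2.052, 1.569, -2.262]
wrist_force: [0.2, 0.4, -0.3]
gripper_width: 0.0254
```

```bash
python3 - <<'E'
from h import *
plan([.5155,.2365,.22],78)
W=cam("wrist");im=imaging.camera("wrist");save(im,"w2.png")
np.savez("w2.npz",K=W[0],D=W[1],R=W[2],t=W[3])
for c in("scene","side"): save(imaging.camera(c),c+"2.png")
s=cv2.imread("pics/scene2.png")[230:330,215:325];d=cv2.imread("pics/side2.png")[110:210,190:300]
w=cv2.imread("pics/w2.png")
u=proj(W,[[.5155,.2365,.085],[.5155,.2365,.142]]);print(u);c=u[0].astype(int);y0=max(0,c[1]-50);x0=max(0,c[0]-60);print(x0,y0)
L=np.hstack([cv2.resize(s,(400,364),interpolation=2),cv2.resize(d,(400,364),interpolation=2)])
cv2.imwrite("pics/c3.png",L)
E
```

```text
t 5.1333 tcp [0.5151 0.2343 0.2179] jaw 78.0 xdir [-0.001 -0.002 -1.   ] shift [-2.1  2.2 -0. ] rot [ 0.   -0.06  0.11] q7 0.74 F [ 0.2  0.4 -0.3]
[[277.38779003 201.93234667]
 [277.88797001 224.11396154]]
217 151
```

View pics/w2.png

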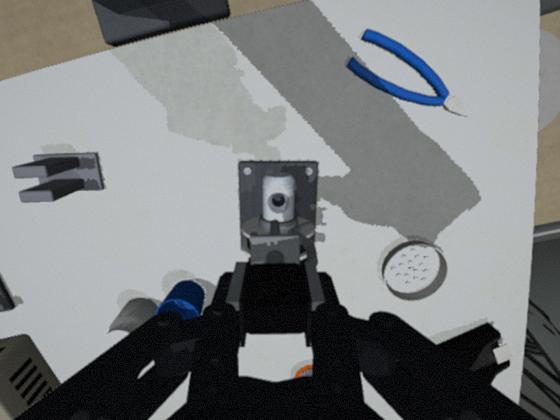

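View pics/c3.png

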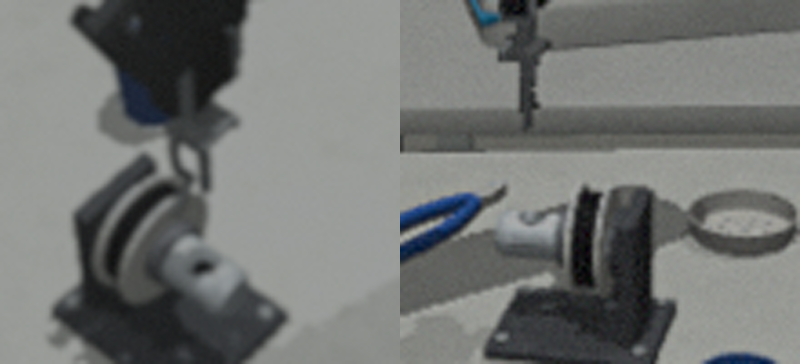

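Wrist: hole at about (278,201), exactly in front of the clip's leg tip at about (277,224). The side crop shows the leg hanging straight, and the scene crop shows leg and bow. I now check model projections against those pixels.

```bash
python3 - <<'E'
from h import *
z=np.load("w2.npz");W=(z["K"],z["D"],z["R"],z["t"]);S=cam("scene");D=cam("side")
o=np.array([.5151,.2343,.2179-.0267]);y=np.array([np.cos(np.radians(78)),np.sin(np.radians(78)),0])
P=[o+[0,0,-.053],o+.021*y+[0,0,-.006],o+.012*y+[0,0,-.030],o+.024*y+[0,0,-.045]]
print("W",proj(W,P).round(1).tolist());print("Scrop",((proj(S,P)-[215,230])*3.636).round(0).tolist());print("Dcrop",((proj(D,P)-[190,110])*3.636+[400,0]).round(0).tolist())
im=cv2.imread("pics/w2.png");a=cv2.resize(im[160:250,225:335],(800,655),interpolation=2)[:600]
cv2.imwrite("pics/c4.png",a)
# hole ellipse estimate in scene/side frames at 85mm
for q in((270.75,302),(271.2,303.2)):print(atz(S,q,.085))
print(proj(S,[[.5155,.2365,.085]]),proj(D,[[.5155,.2365,.085]]))
E
```

```text
W [[274.9, 222.4], [309.2, 249.3], [292.4, 234.2], [307.9, 226.3]]
Scrop [[202.0, 190.0], [170.0, 156.0], [184.0, 176.0], [170.0, 209.0]]
Dcrop [[529.0, 135.0], [535.0, 52.0], [533.0, 94.0], [538.0, 109.0]]
[0.51271399 0.24097221 0.085     ]
[0.51050131 0.24306373 0.085     ]
[[270.64784364 299.82782855]] [[226.39916603 168.16648985]]
```

View pics/c4.png

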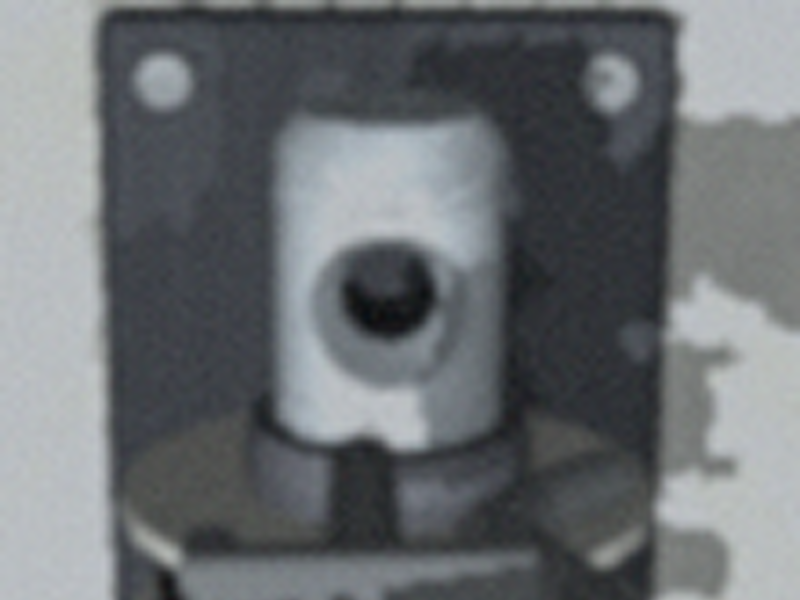

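```bash
python3 - <<'E'
from h import *
z=np.load("w2.npz");W=(z["K"],z["D"],z["R"],z["t"])
h=atz(W,(278.5,202.9),.0845);print(h)
a=[atz(W,(225+x/7.273,160+y/7.273),.070) for x,y in((275,150),(275,430),(507,150),(507,430))]
for i in(0,2):print(np.degrees(np.arctan2(*(a[i+1]-a[i])[[1,0]])))
plan([h[0],h[1],.16],78)
E
```

```text
[0.51675641 0.23727548 0.0845    ]
-12.628909973341417
-10.806907407825603
t 5.2833 tcp [0.5154 0.2348 0.2188] jaw 78.0 xdir [ 0.    -0.001 -1.   ] shift [58.8  2.8  0.8] rot [0.   0.02 0.06] q7 0.74 F [ 0.3 -0.  -0.7]
```

Request:
{"name": "apply_moves", "arguments": {"moves": [[0,2.8,0.8,0,0,0,0],[15,2.8,0.8,0,0,0,0],[35,2.8,0.8,0,0,0,0],[48,2.8,0.8,0,0,0,0],[48,2.8,0.8,0,0,0,0],[48,2.8,0.8,0,0,0,0]]}}

```text
time: 5.78
eef_pos: [0.5163, 0.2385, 0.1705]
orientation: [-2.64, 1.569, -2.847]
wrist_force: [-0.4, 0.0, -0.8]
gripper_width: 0.0251
```

```bash
python3 - <<'E'
from h import *
plan([.5168,.2373,.1117],78)
W=cam("wrist");im=imaging.camera("wrist");save(im,"w3.png");np.savez("w3.npz",K=W[0],D=W[1],R=W[2],t=W[3])
u=proj(W,[[.5168,.2373,.085]]).round(1);print(u)
save(imaging.camera("scene"),"scene3.png");save(imaging.camera("side"),"side3.png")
a=cv2.resize(im[160:250,225:335,::-1],(400,327),interpolation=2);s=cv2.resize(cv2.imread("pics/side3.png")[120:190,195:280],(400,329),interpolation=2)[:327]
cv2.imwrite("pics/c5.png",np.hstack([a,s]))
E
```

```text
t 5.7833 tcp [0.5163 0.2385 0.1705] jaw 78.11 xdir [-0.001 -0.    -1.   ] shift [58.8 -1.   0.8] rot [ 0.11 -0.07  0.04] q7 0.71 F [-0.4  0.  -0.8]
[[273.5 220.6]]
```

View pics/c5.png

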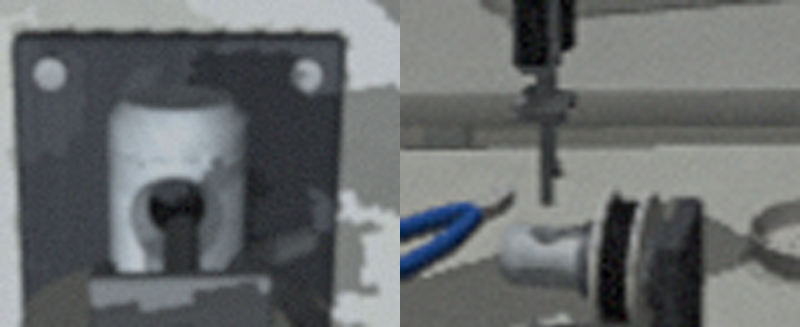

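```bash
python3 - <<'E'
from h import *
D=cam("side");z=np.load("w3.npz");W=(z["K"],z["D"],z["R"],z["t"])
plan([.5168,.2373,.1117],78)
p=[[.5163,.2380,.0905],[.5168,.2373,.085],[.5168+.004,.2373,.085]]
print(((proj(D,p)-[195,120])*4.706+[400,0]).round(0).tolist(),((proj(W,p)-[225,160])*3.636).round(0).tolist())
# hole centre again in w3: countersink approx crop (177,222)
print(atz(W,(225+177/3.636,160+222/3.636),.085),atz(W,(225+181/3.636,160+218/3.636),.0905))
E
```

```text
t 5.9333 tcp [0.5172 0.2392 0.1721] jaw 78.11 xdir [ 0.002  0.001 -1.   ] shift [60.4 -2.  -0.1] rot [ 0.11  0.09 -0.05] q7 0.71 F [ 0.5 -0.3 -0.5]
[[549.0, 215.0], [550.0, 226.0], [559.0, 226.0]] [[179.0, 227.0], [176.0, 220.0], [180.0, 238.0]]
[0.51716877 0.23740033 0.085     ] [0.51451254 0.23882088 0.0905    ]
```

Request:
{"name": "apply_moves", "arguments": {"moves": [[0,-1.7,0,0,0,0,0],[3,-1.7,0,0,0,0,0],[7,-1.7,0,0,0,0,0],[11,-1.7,0,0,0,0,0],[15,-1.7,0,0,0,0,0],[19,-1.7,0,0,0,0,0],[22,-1.7,0,0,0,0,0],[22,-1.7,0,0,0,0,0]]}}

```text
time: 6.6
eef_pos: [0.5157, 0.2368, 0.1479]
orientation: [-2.591, 1.569, -2.798]
wrist_force: [-0.4, -0.5, -1.7]
gripper_width: 0.0253
```

```bash
python3 - <<'E'
from h import *
plan([.5168,.2373,.1117],78);s=status.sense();print(s["torque"],s["gripper_width"])
E
```

```text
t 6.6 tcp [0.5157 0.2368 0.1479] jaw 78.12 xdir [-0.001 -0.001 -1.   ] shift [36.2  0.7  1. ] rot [ 0.12 -0.08  0.05] q7 0.7 F [-0.4 -0.5 -1.7]
[-0.04669866  0.00690726  0.03110785] 0.025310406816566454
```

Request:
{"name": "apply_moves", "arguments": {"moves": [[4,0.3,0.3,0,0,0,0],[8,0.3,0.5,0,0,0,0],[12,0.3,0.5,0,0,0,0],[16,0.3,0.5,0,0,0,0],[20,0.3,0.5,0,0,0,0],[24,0.3,0.5,0,0,0,0],[28,0.3,0.5,0,0,0,0],[30,0.3,0.5,0,0,0,0]]}}

```text
time: 7.27
eef_pos: [0.5166, 0.2382, 0.1183]
orientation: [1.798, 1.569, 1.592]
wrist_force: [1.1, 4.7, -0.8]
gripper_width: 0.0253
```

```bash
python3 - <<'E'
from h import *
plan([.5168,.2373,.1117],78);s=status.sense();print(s["torque"],s["gripper_width"])
E
```

```text
t 7.2667 tcp [0.5166 0.2382 0.1183] jaw 78.16 xdir [-0.     0.001 -1.   ] shift [ 6.6 -0.9  0.4] rot [ 0.16 -0.02 -0.08] q7 0.67 F [ 1.1  4.7 -0.8]
[ 1.23429634 -0.24470995 -0.00812473] 0.02526130063381197
```

Request:
{"name": "apply_moves", "arguments": {"moves": [[2,0,0,0,0,0,0],[4,0,0,0,0,0,0],[6,0,0,0,0,0,0],[7.5,0,0,0,0,0,0],[7.5,0,0,0,0,0,0],[7.5,0,0,0,0,0,0]]}}

```text
time: 7.77
eef_pos: [0.5165, 0.2365, 0.1107]
orientation: [-2.084, 1.569, -2.292]
wrist_force: [0.7, 2.2, -4.0]
gripper_width: 0.0251
```

```bash
python3 - <<'E'
from h import *
plan([.5168,.2373,.1117],78);s=status.sense();print(s["torque"],s["gripper_width"])
E
```

```text
t 7.7667 tcp [0.5165 0.2365 0.1107] jaw 78.1 xdir [-0.001 -0.001 -1.   ] shift [-1.   0.8  0.1] rot [ 0.1  -0.04  0.07] q7 0.67 F [ 0.7  2.2 -4. ]
[ 0.77031074 -0.23579516  0.00660201] 0.02508450743863327
```

Request:
{"name": "apply_moves", "arguments": {"moves": [[1,0.5,0,0,0,0,0],[2,0.5,0,0,0,0,0],[3,0.5,0,0,0,0,0],[3,0.5,0,0,0,0,0],[3,0.5,0,0,0,0,0]]}}

```text
time: 8.18
eef_pos: [0.5169, 0.2371, 0.1082]
orientation: [-1.654, 1.57, -1.862]
wrist_force: [-0.0, 0.1, -1.4]
gripper_width: 0.0253
```

```bash
python3 - <<'E'
from h import *
plan([.5168,.2373,.1117],78);s=status.sense();print(s["torque"],s["gripper_width"])
for c in("scene","side","wrist"): save(imaging.camera(c),c+"4.png")
s=cv2.imread("pics/scene4.png")[250:340,215:325];d=cv2.imread("pics/side4.png")[130:220,190:300]
cv2.imwrite("pics/c6.png",np.hstack([cv2.resize(s,(400,327),interpolation=2),cv2.resize(d,(400,327),interpolation=2)]))
E
```

```text
t 8.1833 tcp [0.5169 0.2371 0.1082] jaw 78.1 xdir [-0.    -0.001 -1.   ] shift [-3.5  0.2 -0.1] rot [ 0.1  -0.01  0.07] q7 0.67 F [-0.   0.1 -1.4]
[ 0.11908734 -0.10340342 -0.07216435] 0.025276388946760705
```

Request:
{"name": "apply_moves", "arguments": {"moves": [[1,0,0,0,0,0,0],[2,0,0,0,0,0,0],[2,0,0,0,0,0,0],[2,0,0,0,0,0,0]]}}

```text
time: 8.67
eef_pos: [0.5171, 0.2374, 0.1077]
orientation: [-1.183, 1.569, -1.391]
wrist_force: [-2.2, -1.9, 7.9]
gripper_width: 0.0255
```

```bash
python3 - <<'E'
from h import *
plan([.5168,.2373,.1117],78);s=status.sense();print(s["torque"],s["gripper_width"])
E
```

```text
t 8.6667 tcp [0.5171 0.2374 0.1077] jaw 78.11 xdir [ 0.    -0.002 -1.   ] shift [-4.  -0.1 -0.2] rot [0.11 0.04 0.09] q7 0.66 F [-2.2 -1.9  7.9]
[-0.57326303  0.7561338  -0.02611719] 0.02548542335002978
```

View pics/c6.png

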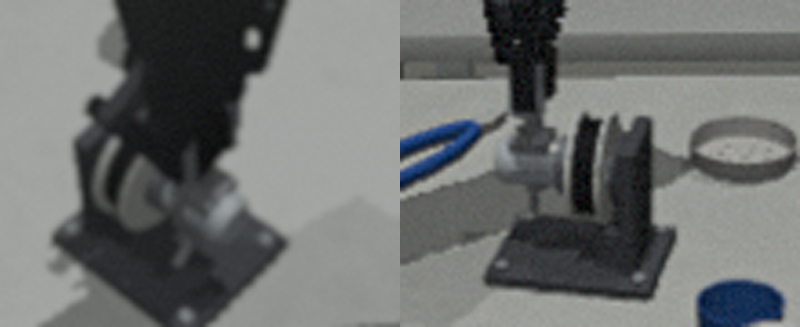

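The saddle is on the spindle: 8 N up, no further travel, leg showing below. I release and retreat.

Request:
{"name": "apply_moves", "arguments": {"moves": [[-1,0,0,0,0,0,1],[-1,0,0,0,0,0,1],[-1,0,0,0,0,0,1],[-1,0,0,0,0,0,1],[-1,0,0,0,0,0,1],[-1,0,0,0,0,0,1],[-1,0,0,0,0,0,1]]}}

```text
time: 9.25
eef_pos: [0.5168, 0.2378, 0.1073]
orientation: [-2.599, 1.571, -2.806]
wrist_force: [0.3, 0.5, -0.1]
gripper_width: 0.0852
```

Request:
{"name": "apply_moves", "arguments": {"moves": [[-20,0,0,0,0,0,1],[-50,0,0,0,0,0,1],[-85,0,0,0,0,0,1],[-120,0,0,0,0,0,1],[-140,0,0,0,0,0,1],[-140,0,0,0,0,0,1],[-140,0,0,0,0,0,1]]}}

```text
time: 9.83
eef_pos: [0.5175, 0.2382, 0.2485]
orientation: [0.36, 1.568, 0.152]
wrist_force: [-1.0, 0.2, -0.5]
gripper_width: 0.0851
```

```bash
python3 - <<'E'
from h import *
plan([.5168,.2373,.1117],78);print(status.sense()["gripper_width"])
W=cam("wrist");S=cam("scene");D=cam("side")
for c in("scene","side","wrist"): save(imaging.camera(c),c+"5.png")
w=cv2.imread("pics/wrist5.png");u=proj(W,[[.5168,.2373,.1]])[0].astype(int);print(u)
s=cv2.imread("pics/scene5.png")[260:335,215:315];d=cv2.imread("pics/side5.png")[135:210,190:290];x=max(0,u[0]-50);y=max(0,u[1]-37)
r=lambda i:cv2.resize(i,(400,300),interpolation=2)
h=np.array([.5168,.2373,.085])
print([((proj(M,[h+[0,0,.021],h+[0,0,.061],h-[0,0,.053]])-o)*4).round().tolist() for M,o in((S,[215,260]),(D,[190,135]),(W,[x,y]))])
cv2.imwrite("pics/c7.png",np.vstack([np.hstack([r(s),r(d)]),np.hstack([r(w[y:y+75,x:x+100]),np.zeros((300,400,3),np.uint8)])]))
E
```

```text
t 9.8333 tcp [0.5175 0.2382 0.2485] jaw 78.12 xdir [ 0.003  0.    -1.   ] shift [136.8  -1.1  -0.8] rot [ 0.12  0.14 -0.05] q7 0.75 F [-1.   0.2 -0.5]
0.08512956799823417
[273 196]
[[[218.0, 134.0], [215.0, 82.0], [223.0, 221.0]], [[147.0, 99.0], [145.0, 34.0], [151.0, 214.0]], [[202.0, 156.0], [201.0, 211.0], [202.0, 85.0]]]
```

View pics/c7.png

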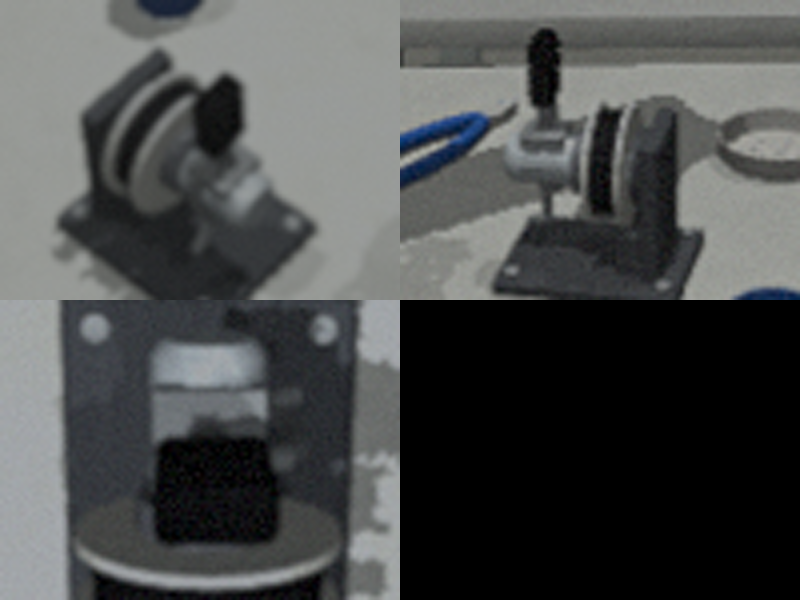

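```bash
python3 -c "
from h import *
print(status.sense()['wrist_force']);print(arm.finish_job())"
```

```text
[ 0.05471073 -0.39088504 -1.03224922]
the job is handed in; nothing more can be done
None
```

I took the grey clip from its rack by the grip block, jaws along its y. I pushed it down through the hole of the spindle with the reel, released it and lifted clear. The job is handed in at about 10 s of the 38 s allowed.

**Seating:** The sideways spring load peaked at 4.7 N as the bow passed the spindle, then dropped to nearly zero. The saddle then met the spindle with 8 N and no further travel.

**Last pictures:** The clip stands upright, saddle flush on the spindle and leg out below. It matches the projected home pose to within a few millimetres, the gripper is open and clear, and nothing was knocked over.

**Checks that disagreed or were missing:**
- The TCP stopped 4 mm lower than I had computed. This is probably because the clip was gripped before the arm had settled.
- The first scene-camera estimate of the hole was 4–5 mm off the wrist-camera one. I used the wrist camera.
- The bow angle was not measured directly. I inferred that it sprung back from the drop in force and moment.

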